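Sweep aluminium offcuts off the machine plate into the scrap tray

ROBOT

A 6-joint arm with a two-finger parallel gripper is mounted at the origin on the work surface. World frame = base frame: x ahead of the robot, y to its left, z up, the work surface at z = 0. Lengths are in m, angles in rad, forces in N, time in s.
With the tool pointing down it reaches from about 0.3 to 0.775 m from the base axis. Payload 14.6 kg.
Tool frame: the origin (TCP) lies midway between the tips of the shut fingers; the grasp point (between the pads) lies 19 mm behind it; z points along the fingers, y is the line along which they close (so a half turn about z gives the same grasp; the last joint's range is limited). The gripper opens to 94 mm and grips with 3 to 60 N. Pads are 16 mm wide; open, the fingers measure 119 mm over their backs; the gripper's body (75 mm by 177 mm) begins 78 mm behind the grasp point.
Start: joints at [1.235, 0.3, 1.521, -0, 1.321, -0.067], TCP at [0.146, 0.53, 0.205] pointing down, gripper open.
Joint ranges: [-3.03, 3.03], [-0.79, 2.21], [0.23, 2.52], [-1.04, 4.18], [0, 3.07], [-2.55, 2.55]. Speed limits (rad/s): [2.22, 2.22, 2.57, 3.14, 3.14, 3.14].

INTERFACE

Orientations are given as [roll, pitch, yaw] about the fixed x, y, z axes, in that order (R = Rz(yaw) Ry(pitch) Rx(roll)).
In Python, from station import telemetry, optics, ctrl gives the robot as it stands.
- The arm moves only by the tool carry_out, never from a script. Its argument "plan" is a list that holds one entry, the list of rows, each a list of 7 numbers: the shift along the tool's x, y, z in mm, then the turn, a rotation vector about the tool's x, y, z in rad, then the finger opening in mm, from 0 to 94. A call has 1 to 20 rows; each row shifts and turns the commanded pose from where the row before left it, along the tool's axes as they then stand; what a row does not reach is not made up. A row lasts 1/12 s, in which the tool goes at most 41.7 mm and 7.16 degrees, less where a joint would pass 70% of its speed; a pose out of reach is approached as far as the arm can. A call with a gripper value outside its range is refused whole. The fingers move at their own pace and stop on an object; "squeeze" is the grip in N (left out, the last holds). Time passes only in rows, so rows that do not move let the fingers close. It gives the time, the measured TCP pose, the force, the opening and the grip force at its end, in the units of the state.
- telemetry.get_obs(): the state, without advancing time (a new reading comes with each control period).
- optics.camera(name): name is "scene" or "side" or "wrist"; returns a dict with "pixels" (400x640x3 uint8, red, green, blue), "intrinsics" (3x3 intrinsics, pixels), "origin" and "rotation" of the camera in the world. Camera axes: x right, y down, z forward; pixel columns grow to the right and rows downward; lengths in m; the calibration is good to about 2 mm. A picture is of the moment at which its call begins. There is no depth.
- ctrl.hand_in(): hands the job in; it is judged then, once.
The state is a dict: "time_s": time; "qpos": joint angles; "joint_vel": joint speeds; "tau": joint torques, N m; "ee_pos": TCP position; "eef_rot": TCP orientation; "force": force on the tool from outside, world axes, zero at the start; "moment": the same for the moment, N m; "grip_width": finger opening in m; "grip_force": force on a finger pad.
Only numpy, scipy, OpenCV 4.12 (cv2) and the standard library are available. Lean on these libraries where they do the work, as an engineer would, in place of code of your own. Each camera call takes 0.05 s, during which the arm holds its last target. There are 200 camera calls.

TASK

Clear the machine plate: with the fingertips, sweep the three bare aluminium offcuts across the dark plate and over its edge into the red scrap tray. Only push them gently: do not grip them, press down hard on them or lift them. Leave the green finished part and the brass gauge standing where they are on the plate, and leave the green parts in the blue tray alone.

Things in the scene. Friction and masses are not known exactly. Their poses are not given: they have to be found in the camera images.
- plate: dark steel plate 370 (x) x 300 (y) mm, flat top 65 mm above the table, fixed. Origin: on the table under its centre; x away from the robot, y left, z up. The edges at y = +-150 mm hang over the trays, no rim. Two black pods 46 mm square, 22 mm high, are fixed on it at x 160, y +-120 mm. Offcuts lie at x -75 to 75 mm; bystanders beyond, at both ends in x
- red_tray: red scrap tray: open metal tray 340 (x) x 140 (y) x 42 mm, walls and floor 4 mm. Fixed on the table, axes parallel to the plate's; one long side is tucked 15 mm under the plate's edge, so what is pushed over that edge falls in. Origin: centre of the underside. One tray stands at the plate's +y side, the other at -y, either way round
- blue_tray: blue tray for finished parts, not for scrap: open metal tray 340 (x) x 140 (y) x 42 mm, walls and floor 4 mm. Fixed on the table, axes parallel to the plate's; one long side is tucked 15 mm under the plate's edge, so what is pushed over that edge falls in. Origin: centre of the underside. One tray stands at the plate's +y side, the other at -y, either way round
- offcut_bar: offcut of solid flat bar, a smooth block 40 (x) x 22 (y) mm, 20 mm high. Bare silver aluminium, about 50 g, loose on the plate. Origin: centre of the underside as first laid. To be swept into the red tray
- offcut_channel: offcut of U-channel lying open side down, 38 (x) x 24 (y) mm, 20 mm high, 4 mm thick. Bare silver aluminium, about 50 g, loose on the plate. Origin: centre of the underside as first laid. To be swept into the red tray
- offcut_tube: offcut of rectangular tube, 36 (x) x 22 (y) mm, 22 mm high, 3 mm thick, open along x. Bare silver aluminium, about 50 g, loose on the plate. Origin: centre of the underside as first laid. To be swept into the red tray
- finished_part: green-coated finished aluminium profile with two ribs, 28 (x) x 90 (y) x 28 mm high. Origin: centre of the underside. Loose on the plate near its far edge (plate x about 160 mm), between the suction pods. Bystander
- gauge: brass setting gauge standing upright, a round spool 28 mm in diameter and 48 mm high, loose on the plate near its edge by the robot (plate x about -158 mm). Origin: centre of its foot. Bystander
- stock_a: green-coated finished aluminium profile with two ribs, 28 (x) x 80 (y) x 28 mm high. Origin: centre of the underside. Lies loose in the blue tray. Bystander
- stock_b: green-coated finished aluminium profile with two ribs, 28 (x) x 80 (y) x 28 mm high. Origin: centre of the underside. Lies loose in the blue tray. Bystander

How it is judged:
By the outcome, as a careful person would: the job done as asked, in the order asked, and still so for the second after the job is handed in, with the robot touching nothing.
It also fails if it takes over 64 s, if anything falls off the work surface, if the arm or the gripper's body presses on something with over 40 N, if the wrist force passes 120 N, or if a joint passes its speed limit or range.

## Working session

There is one attempt and no reset: what is moved stays moved. The work goes in short steps, Python scripts to look and compute and a tool call to move; the robot and the scene stay as the last step left them, time stands still between calls to the robot, and variables do not carry over. Pictures are saved under pics/ and viewed, at most 10 in all, crops included, and the job is handed in when it is done.

Besides the shell and the picture viewer there is one more tool, called after "Call:" as name(argument=value, ...) on one line, values as JSON. carry_out: Moves the arm, as the interface text tells. Its arguments: {"type":"object","properties":{"plan":{"type":"array","items":{"type":"array","items":{"type":"array","items":{"type":"number"}}}},"squeeze":{"type":"number"}},"required":["plan"]}

```bash
mkdir -p pics; cat > h.py <<'E'
import numpy as np, cv2
from station import telemetry, optics, ctrl
def shot(name,fn):
    c=optics.camera(name); cv2.imwrite('pics/'+fn,c['pixels'][:,:,::-1]); return c
def ray(c,u,v,z):
    d=np.array(c['rotation'])@np.linalg.inv(np.array(c['intrinsics']))@np.array([u,v,1.]); o=np.array(c['origin'])
    return o+d*(z-o[2])/d[2]
E
python3 - <<'E'
from h import *
import pickle
for n in ['scene','side']:
    c=shot(n,n+'0.png'); pickle.dump(c,open(n+'.pkl','wb')); print(n,c['origin'],np.round(c['rotation'],2).tolist())
o=telemetry.get_obs();print(o['ee_pos'],o['eef_rot'],o['time_s'])
E
```

```text
scene [0.79393485 0.31188303 0.65897311] [-2.6, -0.01, 2.48]
side [ 0.40876518 -0.78333563  0.53557077] [-2.09, 0.0, -0.22]
[0.14596833 0.53002761 0.20495015] [-3.14056484e+00 -9.91916465e-05  2.87277167e+00] 0.1
```

View pics/scene0.png

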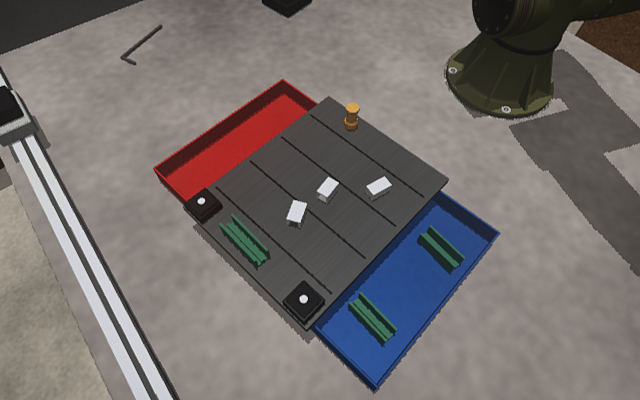

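View pics/side0.png

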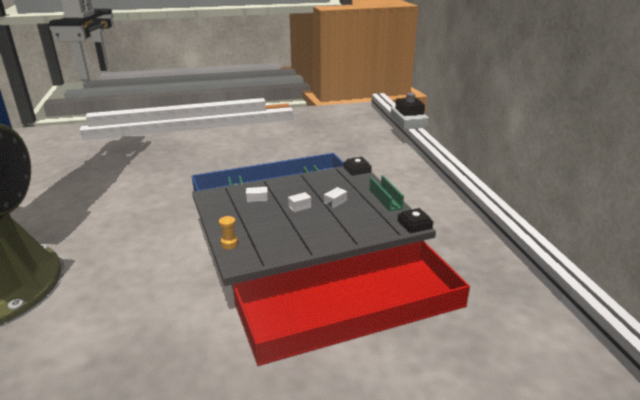

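The scene view shows the three offcuts at about (297,213), (327,189) and (379,188), and the gauge at (351,116). The green part is at (245,242), the red tray is at upper left (-y side) and the blue tray is at lower right. The side view agrees.

```bash
cat >> h.py <<'E'
from scipy.spatial.transform import Rotation as Ro
def ray(c,u,v,z):
    d=Ro.from_euler('xyz',c['rotation']).as_matrix() if np.size(c['rotation'])==3 else np.array(c['rotation'])
    d=d@np.linalg.inv(np.array(c['intrinsics']))@np.array([u,v,1.]); o=np.array(c['origin'])
    return o+d*(z-o[2])/d[2]
E
python3 - <<'E'
from h import *
import pickle
S=pickle.load(open('scene.pkl','rb'));D=pickle.load(open('side.pkl','rb'))
for n,p,z in [('near-blue corner',(448,180),.065),('near-red',(330,97),.065),('far-blue',(308,328),.065),('gaugefoot',(351,127),.065),('green',(245,245),.079),('pod1',(201,201),.087),('pod2',(303,299),.087),('trayRed far out',(155,169),.042),('trayred near out',(283,81),.042)]:
    print(n,ray(S,*p,z).round(3))
for n,p,z in [('near-blue',(193,190),.065),('near-red',(224,281),.065),('far-red',(433,233),.065),('gauge',(229,244),.065)]:print('side',n,ray(D,*p,z).round(3))
for nm,c,roi in [('scene',S,(270,165,400,235)),('side',D,(235,180,355,215))]:
    im=c['pixels'].astype(np.uint8); hsv=cv2.cvtColor(im,cv2.COLOR_RGB2HSV)
    m=((hsv[...,2]>115)&(hsv[...,1]<50)).astype(np.uint8); k=np.zeros_like(m);x0,y0,x1,y1=roi;k[y0:y1,x0:x1]=1;m*=k
    cs,_=cv2.findContours(m,0,2)
    for q in cs:
        if cv2.contourArea(q)<40: continue
        mm=cv2.moments(q);u,v=mm['m10']/mm['m00'],mm['m01']/mm['m00']
        # top-face: brightest part
        one=cv2.drawContours(np.zeros_like(m),[q],-1,1,-1)
        vals=hsv[...,2][one>0]; 
        t=((one>0)&(hsv[...,2]>200)).astype(np.uint8); ys,xs=np.nonzero(t)
        w=np.array([ray(c,a,b,.085)[:2] for a,b in zip(xs,ys)]).astype(np.float32)
        r=cv2.minAreaRect(w) if len(w)>3 else None
        print(nm,round(u),round(v),cv2.contourArea(q),'c@.075',ray(c,u,v,.075).round(3),'top',len(xs),w.mean(0).round(3) if len(w) else 0,r,np.percentile(vals,[5,25,50,75,95]))
im=S['pixels'][160:240,265:405,::-1];cv2.imwrite('pics/z.png',cv2.resize(im,None,fx=5.5,fy=5.5,interpolation=cv2.INTER_NEAREST))
E
```

```text
near-blue corner [0.36  0.144 0.065]
near-red [ 0.401 -0.147  0.065]
far-blue [0.718 0.197 0.065]
gaugefoot [ 0.419 -0.059  0.065]
green [0.721 0.036 0.079]
pod1 [ 0.737 -0.073  0.087]
pod2 [0.701 0.164 0.087]
trayRed far out [ 0.766 -0.218  0.042]
trayred near out [ 0.438 -0.266  0.042]
side near-blue [0.358 0.147 0.065]
side near-red [ 0.401 -0.161  0.065]
side far-red [ 0.757 -0.106  0.065]
side gauge [ 0.415 -0.063  0.065]
scene 296 211 283.0 c@.075 [0.618 0.033 0.075] top 267 [0.621 0.038] ((0.6207906603813171, 0.03776280954480171), (0.03585533797740936, 0.02314579114317894), 36.1070671081543) [139.   218.   219.   221.   230.25]
scene 327 188 246.0 c@.075 [0.549 0.028 0.075] top 203 [0.551 0.031] ((0.5505226850509644, 0.03143180534243584), (0.034124426543712616, 0.020675864070653915), 17.531898498535156) [131. 195. 219. 221. 230.]
scene 379 185 231.5 c@.075 [0.473 0.079 0.075] top 204 [0.479 0.083] ((0.4784661531448364, 0.08337479829788208), (0.019248850643634796, 0.03739330545067787), 84.3365478515625) [157.9 218.  219.  222.  231.1]
side 299 201 338.0 c@.075 [0.552 0.037 0.075] top 106 [0.552 0.036] ((0.5521726608276367, 0.03596499562263489), (0.0346384160220623, 0.021319082006812096), 18.382606506347656) [126.55 139.   146.   214.25 236.  ]
side 335 196 306.0 c@.075 [0.623 0.042 0.075] top 116 [0.621 0.037] ((0.6216491460800171, 0.0374123752117157), (0.0370824858546257, 0.022961260750889778), 33.69646072387695) [120. 130. 140. 226. 238.]
side 256 194 307.5 c@.075 [0.478 0.085 0.075] top 109 [0.478 0.081] ((0.4778117537498474, 0.08271843194961548), (0.020463591441512108, 0.03838134929537773), 77.14041900634766) [121. 151. 158. 227. 240.]
```

View pics/z.png

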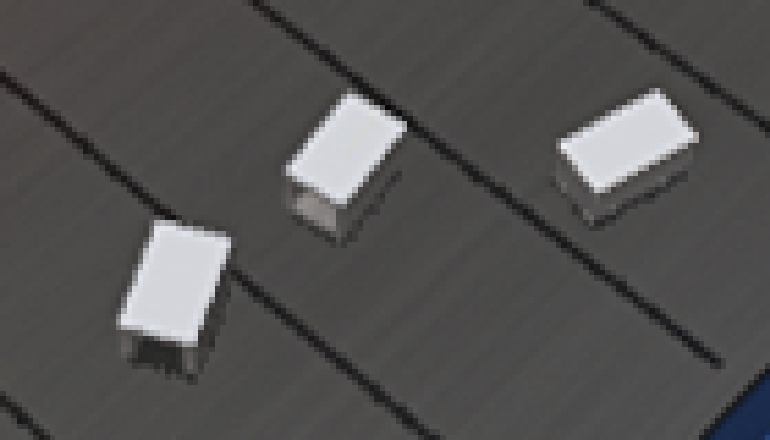

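Measured so far:
- The plate centre is about (0.563, 0.023), with yaw about 0.14 rad. The pods agree with this.
- In plate mm, the offcuts are at (59,6), (-10,13) and (-76,71).
- The red tray is on the -y side.

I'll turn the tool so that tool x is plate +y and tool y is plate +x, part-closing the fingers into a 45 mm wide pusher.

Call:
carry_out(plan=[[[0,0,0,0,0,0.1163,20],[0,0,0,0,0,0.1163,20],[0,0,0,0,0,0.1163,20],[0,0,0,0,0,0.1163,20],[0,0,0,0,0,0.1163,20],[0,0,0,0,0,0.1163,20],[0,0,0,0,0,0.1163,20],[0,0,0,0,0,0.1163,20],[0,0,0,0,0,0.1163,20],[0,0,0,0,0,0.1163,20],[-23,18,0,0,0,0,20],[-23,18,0,0,0,0,20],[-23,18,0,0,0,0,20],[-23,18,0,0,0,0,20],[-23,18,0,0,0,0,20],[-23,18,0,0,0,0,20],[-23,18,0,0,0,0,20],[-23,18,0,0,0,0,20],[-23,18,0,0,0,0,20],[-23,18,0,0,0,0,20]]])

```text
time_s: 1.77
ee_pos: [0.3569, 0.3262, 0.2053]
eef_rot: [-3.141, 0.0, 1.71]
force: [0.8, 1.2, 0.4]
grip_width: 0.0202
grip_force: 0.0
```

Call:
carry_out(plan=[[[-22,18,0,0,0,0,20],[-22,18,0,0,0,0,20],[-22,18,0,0,0,0,20],[-22,18,0,0,0,0,20],[-22,18,0,0,0,0,20],[-22,18,0,0,0,0,20],[-22,18,0,0,0,0,20],[-22,18,0,0,0,0,20],[-22,18,0,0,0,0,20],[-22,18,0,0,0,0,20],[-22,18,0,0,0,0,20],[-22,18,0,0,0,0,20],[0,0,0,0,0,0,20],[0,0,0,0,0,0,20]]])

```text
time_s: 2.93
ee_pos: [0.6069, 0.0949, 0.2045]
eef_rot: [-3.14, -0.0, 1.708]
force: [-0.4, 0.4, -0.1]
grip_width: 0.0201
grip_force: 0.0
```

```bash
cat >> h.py <<'E'
C=np.array([.563,.023]);A=.139
def plate(p): d=np.array(p[:2])-C; return np.round([1000*(d[0]*np.cos(A)+d[1]*np.sin(A)),1000*(-d[0]*np.sin(A)+d[1]*np.cos(A))],1)
E
python3 - <<'E'
from h import *
o=telemetry.get_obs();print(o['time_s'],plate(o['ee_pos']),o['ee_pos'],o['eef_rot'],o['grip_width'],o['force'])
c=shot('wrist','w1.png');print(c['origin'],plate(ray(c,320,200,.065)))
E
```

```text
2.9333 [53.5 65.2] [0.60692379 0.0949455  0.20446255] [-3.14008177e+00 -1.22694691e-04  1.70806084e+00] 0.020126147063249528 [-0.36986795  0.41484587 -0.07593261]
[0.59596012 0.17448949 0.3839031 ] [50.1 57.1]
```

View pics/w1.png

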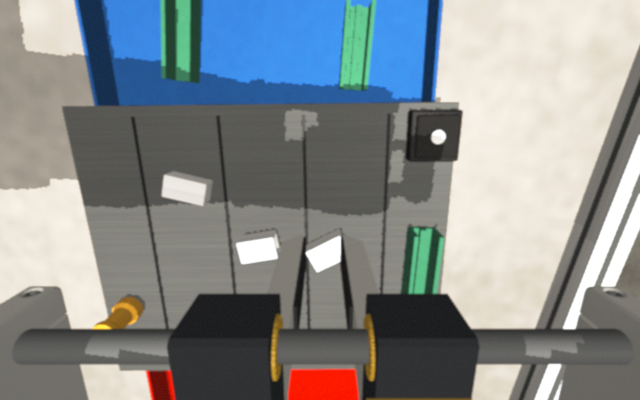

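The wrist view shows the channel between the fingers at (323,253), the middle offcut at (257,249) and the third at (187,188). The blue side is at the top. I'll lower behind the channel and start sweeping.

Call:
carry_out(plan=[[[0,3,11,0,0,0,20],[0,3,11,0,0,0,20],[0,0,11,0,0,0,20],[0,0,11,0,0,0,20],[0,0,11,0,0,0,20],[0,0,11,0,0,0,20],[0,0,11,0,0,0,20],[0,0,11,0,0,0,20],[0,0,11,0,0,0,20],[0,0,11,0,0,0,20],[0,0,11,0,0,0,20],[0,0,11,0,0,0,20],[-6,0,0,0,0,0,20],[-6,0,0,0,0,0,20],[-6,0,0,0,0,0,20],[-6,0,0,0,0,0,20],[-5,0,0,0,0,0,20],[-5,0,0,0,0,0,20],[-5,0,0,0,0,0,20],[-5,0,0,0,0,0,20]]])

```text
time_s: 4.65
ee_pos: [0.6189, 0.0526, 0.0736]
eef_rot: [3.141, 0.0, 1.71]
force: [0.4, 1.3, -0.0]
grip_width: 0.0202
grip_force: 0.1
```

Call:
carry_out(plan=[[[-5,0,0,0,0,0,20],[-5,0,0,0,0,0,20],[-5,0,0,0,0,0,20],[-5,0,0,0,0,0,20],[-5,0,0,0,0,0,20],[-5,0,0,0,0,0,20],[-5,0,0,0,0,0,20],[-5,0,0,0,0,0,20],[-5,0,0,0,0,0,20],[-5,0,0,0,0,0,20],[-5,0,0,0,0,0,20],[-5,0,0,0,0,0,20],[-5,0,0,0,0,0,20],[-5,0,0,0,0,0,20]]])

```text
time_s: 5.82
ee_pos: [0.6285, -0.0167, 0.0735]
eef_rot: [3.142, 0.0, 1.71]
force: [0.6, 0.2, 1.4]
grip_width: 0.0198
grip_force: 0.3
```

```bash
python3 - <<'E'
from h import *
o=telemetry.get_obs();print(o['time_s'],plate(o['ee_pos']),o['ee_pos'],o['force'])
a=shot('wrist','w2.png')['pixels'];b=shot('side','s2.png')['pixels']
cv2.imwrite('pics/m2.png',np.hstack([a[:,150:550],b[100:400,150:550].repeat(1,0) if 0 else b[:,130:530]])[:,:,::-1])
E
```

```text
5.8167 [ 59.4 -48.4] [ 0.62848834 -0.01671269  0.0734635 ] [0.59710107 0.15960232 1.41669549]
```

View pics/m2.png

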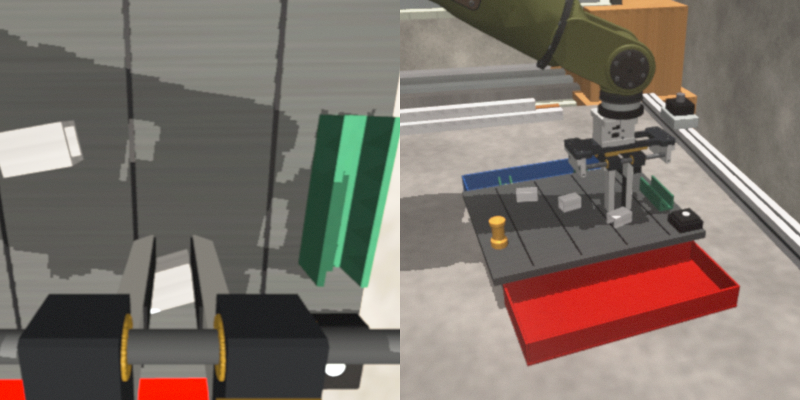

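The wrist view shows the channel still skewed, with a corner poking between the fingers at (172,288). The side view shows it in front of the fingers at (620,215). I'll back off, narrow the gap so nothing can wedge, and continue.

Call:
carry_out(plan=[[[8,0,0,0,0,0,20],[8,0,0,0,0,0,20],[8,0,0,0,0,0,20],[0,0,0,0,0,0,6],[0,0,0,0,0,0,6],[0,0,0,0,0,0,6],[-5,0,0,0,0,0,6],[-5,0,0,0,0,0,6],[-5,0,0,0,0,0,6],[-5,0,0,0,0,0,6],[-5,0,0,0,0,0,6],[-5,0,0,0,0,0,6],[-5,0,0,0,0,0,6],[-5,0,0,0,0,0,6],[-5,0,0,0,0,0,6],[-5,0,0,0,0,0,6],[-5,0,0,0,0,0,6],[-5,0,0,0,0,0,6]]])

```text
time_s: 7.42
ee_pos: [0.6335, -0.0523, 0.0734]
eef_rot: [-3.142, -0.0, 1.71]
force: [-0.2, 0.7, -0.6]
grip_width: 0.0062
grip_force: 0.2
```

```bash
python3 - <<'E'
from h import *
o=telemetry.get_obs();print(o['time_s'],plate(o['ee_pos']),o['ee_pos'],o['force'],o['grip_width'])
a=shot('wrist','w3.png')['pixels'];b=shot('side','s3.png')['pixels']
cv2.imwrite('pics/m3.png',np.hstack([a[:,150:550],cv2.resize(b[150:350,280:480],(400,400))])[:,:,::-1])
E
```

```text
7.4167 [ 59.4 -84.4] [ 0.63347597 -0.05233305  0.07343861] [-0.18007032  0.73766605 -0.57912193] 0.006182166826287318
```

View pics/m3.png

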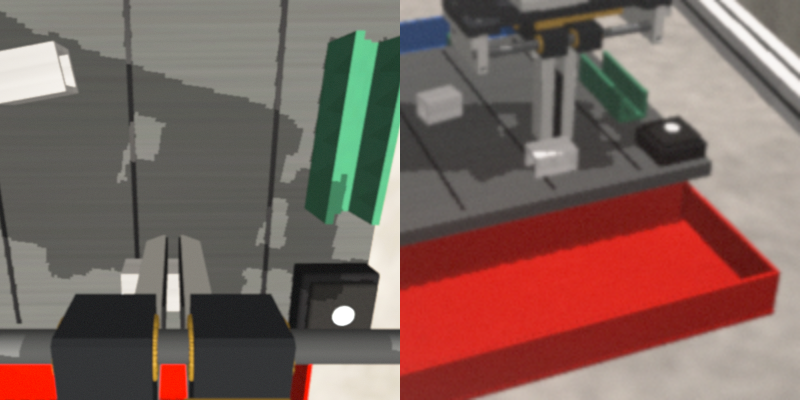

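The channel now lies flat against the fingers. I'll push it over the edge, then rise and go behind the middle offcut.

Call:
carry_out(plan=[[[-5,0,0,0,0,0,6],[-5,0,0,0,0,0,6],[-5,0,0,0,0,0,6],[-5,0,0,0,0,0,6],[-5,0,0,0,0,0,6],[-5,0,0,0,0,0,6],[-5,0,0,0,0,0,6],[-5,0,0,0,0,0,6],[-5,0,0,0,0,0,6],[-5,0,0,0,0,0,6],[-5,0,0,0,0,0,6],[-5,0,0,0,0,0,6],[-5,0,0,0,0,0,6],[-5,0,0,0,0,0,6],[-5,0,0,0,0,0,6],[-5,0,0,0,0,0,6],[-5,0,0,0,0,0,6],[0,0,0,0,0,0,6],[0,0,0,0,0,0,6]]])

```text
time_s: 9.1
ee_pos: [0.6452, -0.1363, 0.0734]
eef_rot: [-3.142, -0.0, 1.709]
force: [0.5, -0.0, 0.1]
grip_width: 0.006
grip_force: 0.0
```

Call:
carry_out(plan=[[[0,0,-12,0,0,0,6],[0,0,-12,0,0,0,6],[0,0,-12,0,0,0,6],[0,0,-12,0,0,0,6],[0,0,-12,0,0,0,6],[23,-7,0,0,0,0,6],[23,-7,0,0,0,0,6],[23,-7,0,0,0,0,6],[23,-7,0,0,0,0,6],[23,-7,0,0,0,0,6],[23,-7,0,0,0,0,6],[23,-7,0,0,0,0,6],[23,-7,0,0,0,0,6],[23,-7,0,0,0,0,6],[23,-7,0,0,0,0,6],[0,0,0,0,0,0,6]]])

```text
time_s: 10.43
ee_pos: [0.5429, 0.085, 0.1346]
eef_rot: [3.141, -0.0, 1.713]
force: [0.7, -0.2, 0.4]
grip_width: 0.0059
grip_force: 0.0
```

```bash
python3 - <<'E'
from h import *
o=telemetry.get_obs();print(o['time_s'],plate(o['ee_pos']),o['ee_pos'],o['force'],o['grip_width'])
a=shot('wrist','w4.png')['pixels'];b=shot('side','s4.png')['pixels']
cv2.imwrite('pics/m4.png',np.hstack([a[:,50:450],b[:,130:530]])[:,:,::-1])
E
```

```text
10.4333 [-11.3  64.2] [0.54288284 0.08504722 0.13462848] [ 0.66280156 -0.150183    0.43288015] 0.005897555643518523
```

View pics/m4.png

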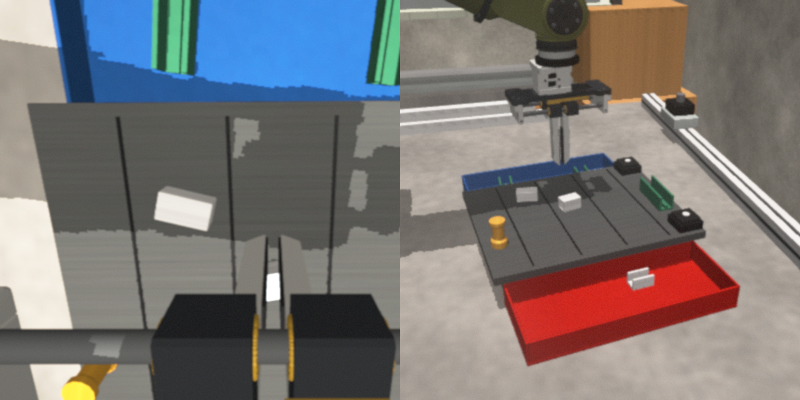

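The channel is in the red tray at (640,279), and the middle offcut is straight ahead of the fingers. Sweeping it next.

Call:
carry_out(plan=[[[0,0,12,0,0,0,6],[0,0,12,0,0,0,6],[0,0,12,0,0,0,6],[0,0,12,0,0,0,6],[0,0,12,0,0,0,6],[0,0,1,0,0,0,6],[-8,0,0,0,0,0,6],[-8,0,0,0,0,0,6],[-6,0,0,0,0,0,6],[-5,0,0,0,0,0,6],[-5,0,0,0,0,0,6],[-5,0,0,0,0,0,6],[-5,0,0,0,0,0,6],[-5,0,0,0,0,0,6],[-5,0,0,0,0,0,6],[-5,0,0,0,0,0,6],[-5,0,0,0,0,0,6],[-5,0,0,0,0,0,6],[-5,0,0,0,0,0,6],[-5,0,0,0,0,0,6]]])

```text
time_s: 12.2
ee_pos: [0.5547, 0.0053, 0.0724]
eef_rot: [-3.142, 0.0, 1.71]
force: [-0.0, 1.6, -0.2]
grip_width: 0.0056
grip_force: 0.3
```

Call:
carry_out(plan=[[[-5,0,0,0,0,0,6],[-5,0,0,0,0,0,6],[-5,0,0,0,0,0,6],[-5,0,0,0,0,0,6],[-5,0,0,0,0,0,6],[-5,0,0,0,0,0,6],[-5,0,0,0,0,0,6],[-5,0,0,0,0,0,6],[-5,0,0,0,0,0,6],[-5,0,0,0,0,0,6],[-5,0,0,0,0,0,6],[-5,0,0,0,0,0,6]]])

```text
time_s: 13.2
ee_pos: [0.563, -0.0541, 0.0724]
eef_rot: [-3.142, 0.0, 1.71]
force: [-1.1, 0.4, -0.3]
grip_width: 0.0061
grip_force: 0.3
```

```bash
python3 - <<'E'
from h import *
o=telemetry.get_obs();print(o['time_s'],plate(o['ee_pos']),o['ee_pos'],o['force'],o['grip_width'])
a=shot('wrist','w5.png')['pixels'];b=shot('side','s5.png')['pixels']
cv2.imwrite('pics/m5.png',np.hstack([a[:,50:450],cv2.resize(b[150:350,220:420],(400,400))])[:,:,::-1])
E
```

```text
13.2 [-10.7 -76.4] [ 0.56303225 -0.05413424  0.0724361 ] [-1.10144525  0.44077791 -0.28090656] 0.0061031816218051855
```

View pics/m5.png

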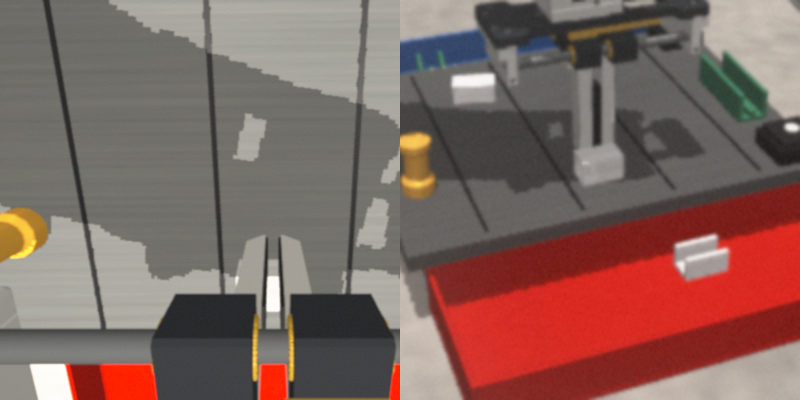

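The middle offcut is square on the fingers. I'll push it over, then go behind the third.

Call:
carry_out(plan=[[[-5,0,0,0,0,0,6],[-5,0,0,0,0,0,6],[-5,0,0,0,0,0,6],[-5,0,0,0,0,0,6],[-5,0,0,0,0,0,6],[-5,0,0,0,0,0,6],[-5,0,0,0,0,0,6],[-5,0,0,0,0,0,6],[-5,0,0,0,0,0,6],[-5,0,0,0,0,0,6],[-5,0,0,0,0,0,6],[-5,0,0,0,0,0,6],[-5,0,0,0,0,0,6],[-5,0,0,0,0,0,6],[-5,0,0,0,0,0,6],[-5,0,0,0,0,0,6],[-5,0,0,0,0,0,6],[-5,0,0,0,0,0,6],[-5,0,0,0,0,0,6],[0,0,0,0,0,0,6]]])

```text
time_s: 14.97
ee_pos: [0.5762, -0.1486, 0.0724]
eef_rot: [3.142, 0.0, 1.709]
force: [0.2, -0.6, 1.2]
grip_width: 0.0058
grip_force: 0.0
```

Call:
carry_out(plan=[[[0,0,-12,0,0,0,6],[0,0,-12,0,0,0,6],[0,0,-12,0,0,0,6],[0,0,-12,0,0,0,6],[0,0,-12,0,0,0,6],[24,-5.4,0,0,0,0,6],[24,-5.4,0,0,0,0,6],[24,-5.4,0,0,0,0,6],[24,-5.4,0,0,0,0,6],[24,-5.4,0,0,0,0,6],[24,-5.4,0,0,0,0,6],[24,-5.4,0,0,0,0,6],[24,-5.4,0,0,0,0,6],[24,-5.4,0,0,0,0,6],[24,-5.4,0,0,0,0,6],[24,-5.4,0,0,0,0,6],[24,-5.4,0,0,0,0,6],[0,0,0,0,0,0,6]]])

```text
time_s: 16.47
ee_pos: [0.471, 0.1315, 0.1335]
eef_rot: [3.141, -0.001, 1.712]
force: [0.0, -0.7, -0.4]
grip_width: 0.0058
grip_force: 0.0
```

```bash
python3 - <<'E'
from h import *
o=telemetry.get_obs();print(o['time_s'],plate(o['ee_pos']),o['ee_pos'],o['force'],o['grip_width'])
a=shot('wrist','w6.png')['pixels'];b=shot('side','s6.png')['pixels']
cv2.imwrite('pics/m6.png',np.hstack([a[:,100:500],b[:,130:530]])[:,:,::-1])
E
```

```text
16.4667 [-76.1 120.2] [0.47103119 0.13146008 0.13354643] [ 0.0259525  -0.69291463 -0.35464093] 0.005835959505352019
```

View pics/m6.png

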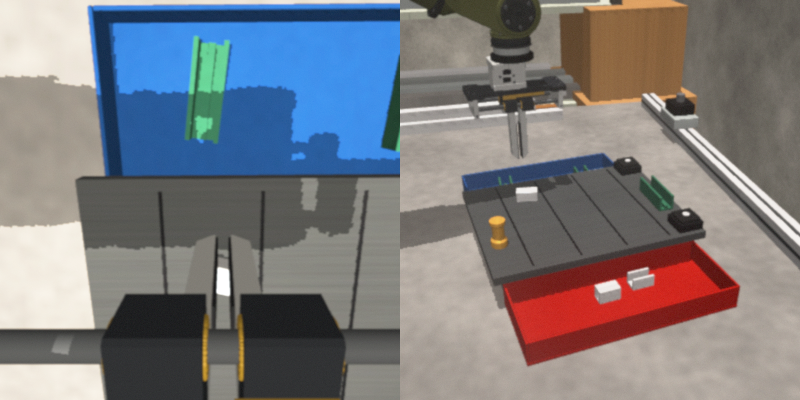

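Two offcuts are in the red tray, at (608,291) and (640,279). Bystanders are unmoved and the third offcut is ahead of the fingers. Starting the third sweep.

Call:
carry_out(plan=[[[0,0,12,0,0,0,6],[0,0,12,0,0,0,6],[0,0,12,0,0,0,6],[0,0,12,0,0,0,6],[0,0,12,0,0,0,6],[0,0,1,0,0,0,6],[-8,0,0,0,0,0,6],[-8,0,0,0,0,0,6],[-6,0,0,0,0,0,6],[-5,0,0,0,0,0,6],[-5,0,0,0,0,0,6],[-5,0,0,0,0,0,6],[-5,0,0,0,0,0,6],[-5,0,0,0,0,0,6],[-5,0,0,0,0,0,6],[-5,0,0,0,0,0,6],[-5,0,0,0,0,0,6],[-5,0,0,0,0,0,6],[-5,0,0,0,0,0,6],[-5,0,0,0,0,0,6]]])

```text
time_s: 18.23
ee_pos: [0.4828, 0.0518, 0.0715]
eef_rot: [-3.142, 0.0, 1.71]
force: [-0.5, 0.3, 0.3]
grip_width: 0.0065
grip_force: 0.2
```

Call:
carry_out(plan=[[[-5,0,0,0,0,0,6],[-5,0,0,0,0,0,6],[-5,0,0,0,0,0,6],[-5,0,0,0,0,0,6],[-5,0,0,0,0,0,6],[-5,0,0,0,0,0,6],[-5,0,0,0,0,0,6],[-5,0,0,0,0,0,6],[-5,0,0,0,0,0,6],[-5,0,0,0,0,0,6]]])

```text
time_s: 19.07
ee_pos: [0.4897, 0.0023, 0.0714]
eef_rot: [-3.142, -0.0, 1.71]
force: [0.5, 0.2, 0.1]
grip_width: 0.0059
grip_force: 0.1
```

```bash
python3 - <<'E'
from h import *
o=telemetry.get_obs();print(o['time_s'],plate(o['ee_pos']),o['ee_pos'],o['force'],o['grip_width'])
c=optics.camera('side');im=c['pixels'];hsv=cv2.cvtColor(im,cv2.COLOR_RGB2HSV)
m=((hsv[...,2]>205)&(hsv[...,1]<50)).astype(np.uint8);m[:170]=0;m[:,:200]=0;m[:,400:]=0
for q in cv2.findContours(m,0,2)[0]:
    if cv2.contourArea(q)>15:
        w=np.array([ray(c,*p[0],.085)[:2]for p in q],np.float32);r=cv2.minAreaRect(w);print(q[:,0].mean(0),plate(r[0]),np.round(r[1],3),r[2])
E
```

```text
19.0667 [-75.5 -10.4] [0.48971431 0.00226035 0.07143057] [0.48884427 0.17758164 0.12541529] 0.005858129523762569
[336.75       286.39285714] [ -42.9 -254.3] [0.031 0.019] 8.97913932800293
[372.1 277.3] [  13.2 -252.4] [0.031 0.005] 7.235833168029785
[366.6 270.5] [  13.  -235.2] [0.03  0.004] 9.1371488571167
```

```bash
python3 - <<'E'
from h import *
b=optics.camera('side')['pixels'];a=optics.camera('wrist')['pixels']
cv2.imwrite('pics/m7.png',np.hstack([a[:,100:500],cv2.resize(b[130:330,190:390],(400,400))])[:,:,::-1])
E
```

```text
(no output)
```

View pics/m7.png

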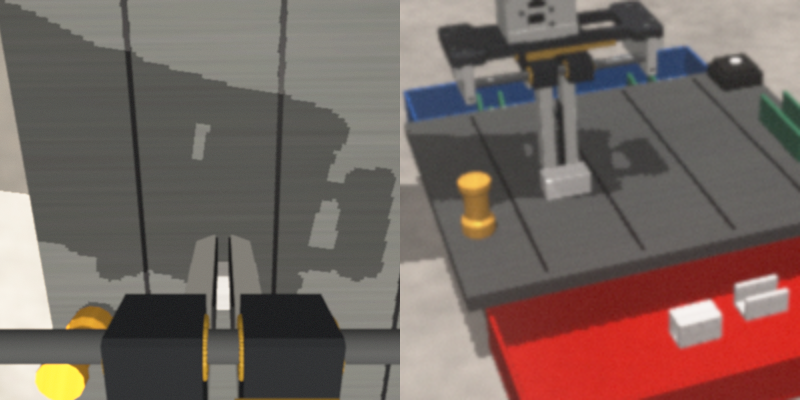

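The offcut at (567,182) in the side crop is square on the fingers and well clear of the gauge at (477,205). Finishing the sweep.

Call:
carry_out(plan=[[[-5,0,0,0,0,0,6],[-5,0,0,0,0,0,6],[-5,0,0,0,0,0,6],[-5,0,0,0,0,0,6],[-5,0,0,0,0,0,6],[-5,0,0,0,0,0,6],[-5,0,0,0,0,0,6],[-5,0,0,0,0,0,6],[-5,0,0,0,0,0,6],[-5,0,0,0,0,0,6],[-5,0,0,0,0,0,6],[-5,0,0,0,0,0,6],[-5,0,0,0,0,0,6],[-5,0,0,0,0,0,6],[-5,0,0,0,0,0,6],[-5,0,0,0,0,0,6]]])

```text
time_s: 20.55
ee_pos: [0.5008, -0.077, 0.0715]
eef_rot: [3.142, 0.0, 1.71]
force: [-0.5, -0.2, -0.2]
grip_width: 0.0059
grip_force: 0.1
```

Call:
carry_out(plan=[[[-5,0,0,0,0,0,6],[-5,0,0,0,0,0,6],[-5,0,0,0,0,0,6],[-5,0,0,0,0,0,6],[-5,0,0,0,0,0,6],[-5,0,0,0,0,0,6],[-5,0,0,0,0,0,6],[-5,0,0,0,0,0,6],[-5,0,0,0,0,0,6],[-5,0,0,0,0,0,6],[-5,0,0,0,0,0,6],[-5,0,0,0,0,0,6],[-5,0,0,0,0,0,6],[-5,0,0,0,0,0,6],[-5,0,0,0,0,0,6],[-5,0,0,0,0,0,6],[0,0,0,0,0,0,6],[0,0,0,0,0,0,6]]])

```text
time_s: 22.05
ee_pos: [0.5118, -0.1559, 0.0714]
eef_rot: [-3.142, -0.0, 1.709]
force: [0.7, -0.6, -0.0]
grip_width: 0.0059
grip_force: 0.0
```

Call:
carry_out(plan=[[[0,0,-12,0,0,0,6],[0,0,-15,0,0,0,6],[0,0,-15,0,0,0,6],[0,0,-15,0,0,0,6],[0,0,-15,0,0,0,6],[0,0,-15,0,0,0,6],[0,0,-15,0,0,0,6],[0,0,-15,0,0,0,6],[0,0,-15,0,0,0,6],[0,0,0,0,0,0,6],[0,0,0,0,0,0,6]]])

```text
time_s: 22.97
ee_pos: [0.5119, -0.1556, 0.2035]
eef_rot: [3.141, 0.0, 1.71]
force: [0.3, -0.4, -0.2]
grip_width: 0.0061
grip_force: 0.0
```

```bash
python3 - <<'E'
from h import *
import pickle
o=telemetry.get_obs();print(o['time_s'],plate(o['ee_pos']),o['ee_pos'],o['force'])
for n in ['scene','side']:
    c=optics.camera(n);hs=[cv2.cvtColor(x['pixels'],cv2.COLOR_RGB2HSV) for x in (pickle.load(open(n+'.pkl','rb')),c)]
    for lab,lo,hi in [('white',(0,0,190),(180,45,255)),('green',(60,90,30),(90,255,255)),('brass',(12,150,100),(25,255,255))]:
        for k,h in zip('01',hs):
            m=cv2.inRange(h,lo,hi);m[:75]=0;m[:,:150]=0;m[:,500:]=0
            if n=='side': m[:150]=0;m[:,460:]=0
            L=[]
            for q in cv2.findContours(m,0,2)[0]:
                if cv2.contourArea(q)>20:
                    u,v=cv2.boundingRect(q)[:2];w,hh=cv2.boundingRect(q)[2:];L.append((u+w/2,v+hh/2,plate(ray(c,u+w/2,v+hh/2,.02 if lab=='white' else .08)).tolist()))
            print(n,lab,k,L)
E
```

```text
22.9667 [ -75.3 -169.8] [ 0.51193997 -0.15557092  0.20347429] [ 0.34965711 -0.43093175 -0.17594379]
scene white 0 [(161.5, 379.0, [371.6, 40.7]), (304.0, 299.0, [142.1, 105.8]), (297.0, 211.0, [35.6, -20.2]), (201.5, 201.0, [145.3, -162.4]), (379.0, 186.0, [-113.2, 52.6]), (328.0, 187.0, [-42.7, -15.7])]
scene white 1 [(161.5, 379.0, [371.6, 40.7]), (304.0, 299.0, [142.1, 105.8]), (201.5, 201.0, [145.3, -162.4]), (257.0, 144.5, [-15.8, -190.2]), (279.5, 127.5, [-79.0, -190.9])]
scene green 0 [(373.0, 318.0, [104.1, 210.8]), (438.0, 250.0, [-49.8, 215.9]), (447.5, 242.5, [-71.3, 219.3]), (243.0, 244.0, [159.4, -12.5]), (249.5, 233.0, [139.5, -19.9])]
scene green 1 [(373.0, 318.0, [104.1, 210.8]), (441.0, 247.0, [-57.4, 216.3]), (243.5, 244.0, [158.8, -12.0]), (249.5, 233.0, [139.5, -19.9])]
scene brass 0 [(351.5, 122.0, [-153.6, -60.8]), (352.5, 108.5, [-181.3, -82.9])]
scene brass 1 [(351.5, 123.0, [-151.7, -59.1]), (352.5, 108.0, [-182.3, -83.8])]
side white 0 [(196.5, 236.0, [-199.4, 51.3]), (299.5, 197.5, [27.5, 125.2]), (335.5, 193.0, [106.1, 116.9]), (256.5, 190.5, [-49.6, 188.4
[... 247 characters left out ...]
5, 323.5, [-231.6, -187.5]), (338.5, 287.0, [-9.8, -181.0]), (373.5, 278.0, [52.8, -179.6]), (369.5, 270.5, [55.4, -158.8]), (450.5, 254.0, [208.9, -165.4]), (178.0, 229.0, [-228.6, 88.5]), (164.0, 203.0, [-243.2, 202.5]), (155.5, 197.5, [-257.6, 233.6]), (178.5, 195.5, [-210.8, 225.3]), (186.5, 188.5, [-190.4, 252.0]), (157.0, 178.5, [-246.3, 325.8]), (424.0, 198.5, [270.5, 28.2]), (175.5, 181.5, [-208.8, 295.4]), (450.0, 159.0, [433.6, 181.1]), (445.0, 164.5, [404.7, 158.0]), (394.0, 163.0, [295.2, 209.0])]
side green 0 [(387.0, 194.5, [151.3, -27.2])]
side green 1 [(386.5, 194.0, [151.4, -25.0])]
side brass 0 [(228.0, 233.0, [-156.7, -54.4])]
side brass 1 [(228.5, 233.0, [-155.9, -54.7])]
```

All three offcuts measure inside the red tray, and the green part, gauge and stock are unmoved. Handing in.

```bash
python3 -c "
from station import ctrl
print(ctrl.hand_in())"
```

```text
the job is handed in; nothing more can be done
None
```

All three offcuts are in the red tray, the finished part, gauge and blue-tray stock showed no movement in the camera check, and the job was handed in at about 23 s of the allowed 64 s.

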